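# Clear the vegetables and lean the cutting boards against the tiled upstand

## Robot

A 6-joint arm with a two-finger parallel gripper is mounted at the origin on the work surface. World frame = base frame: x ahead of the robot, y to its left, z up, the work surface at z = 0. Lengths are in mm, angles in rad, forces in N, time in s.
With the tool pointing down it reaches from about 350 to 775 mm from the base axis. Payload 7.3 kg.
Tool frame: the origin (TCP) lies on the front face of the gripper's body, between the roots of the fingers; the fingertips stand 66 mm ahead of it and the grasp point (between the pads) lies 47 mm ahead of it (bot.tip_extent is the distance from the TCP to the fingertips, in mm); z points along the fingers, y is the line along which they close (so a half turn about z gives the same grasp; the last joint's range is limited). The gripper opens to 92 mm and grips with 3 to 60 N. Pads are 19 mm wide; open, the fingers measure 130 mm over their backs; the gripper's body (75 mm by 190 mm) begins 47 mm behind the grasp point.
Start: joints at [-1.453, 0.342, 1.524, -0, 1.275, -0.146], TCP at [136.915, -506.846, 292.241] pointing down, gripper open.
Joint ranges: [-2.53, 2.53], [-0.77, 2.02], [0.04, 2.7], [-1, 4.14], [0.28, 2.66], [-3.11, 3.11]. Speed limits (rad/s): [2.57, 2.57, 3.14, 3.14, 3.14, 3.14].

## Interface

Orientations are given as [roll, pitch, yaw] about the fixed x, y, z axes, in that order (R = Rz(yaw) Ry(pitch) Rx(roll)).
In Python, from plant import readout, viewer, order, bot gives the robot as it stands.
- The arm moves only by the shell command python3 -m creep 'ROWS'. ROWS is text: rows parted by semicolons, each of 7 numbers parted by spaces: the shift along the world's x, y, z in m, then the turn, a rotation vector about the world's x, y, z in rad, then the opening in per cent of the stroke, from 0 (shut) to 100 (fully open). A call has 1 to 8 rows; each row shifts and turns the commanded pose from where the row before left it; what a row does not reach is not made up. A row lasts 1/12 s, in which the tool goes at most 41.7 mm and 7.16 degrees, less where a joint would pass 70% of its speed; a pose out of reach is approached as far as the arm can. A call is refused whole if a number of a shift passes 0.0417 or a number of a turn 0.125, either way. A call with a gripper value outside its range is refused whole. The fingers move at their own pace and stop on an object; the grip force is fixed at half the most. Time passes only in rows, so rows that do not move let the fingers close. It gives the time, the measured TCP pose, the force, the opening and the grip force at its end, in the units of the state.
- readout.get_obs(): the state, without advancing time (a new reading comes with each control period).
- viewer.capture(name): name is "side" or "top" or "wrist"; returns the picture (400x640x3 uint8, red, green, blue); there is no depth.
- viewer.camera_info(name): a dict with "fx", "fy", "cx", "cy" (pixels), "origin" and "rotation" of the camera in the world. Camera axes: x right, y up, looking along -z (the intrinsics and any distortion apply to the point x, -y, -z); pixel columns grow to the right and rows downward; lengths in mm; the calibration is good to about 2 mm. A picture is of the moment at which its call begins: read the wrist's pose just before it. camera_info takes no time and is no camera call; for the wrist camera it gives the pose at the moment of the call.
- order.close_job(): hands the job in; it is judged then, once.
The state is a dict: "time": time; "joint_positions": joint angles; "dq": joint speeds; "tau": joint torques, N m; "tool_pos": TCP position; "tcp_rot": TCP orientation; "contact_force": force on the tool from outside, world axes, zero at the start; "moment": the same for the moment, N m; "grip_width": finger opening in mm; "finger_force": force on a finger pad.
Only numpy, scipy, OpenCV 4.12 (cv2) and the standard library are available. Lean on these libraries where they do the work, as an engineer would, in place of code of your own. Each camera call takes 0.05 s, during which the arm holds its last target. There are 200 camera calls.

## Task

First put all the washed vegetables that lie in front of the low tiled upstand into the blue bowl. Then take the two cutting boards out of the rack and lean them against the upstand, hole end up, one board at each of the two black stop blocks: its foot on the counter between upstand and block, resting close against the block and centred on it, its back squarely against the upstand's top edge. Do not let a board fall over, and leave the frog, the hen and the spice jar where they are.

Things in the scene. Friction and masses are not known exactly. Their poses are not given: they have to be found in the camera images.
- upstand: fixed low wall on the counter, faced with white and blue tiles: 420 mm long, 30 mm thick, 115 mm high. Origin: at counter level, middle of the front face (the face towards the vegetables and the stop blocks). x points from the front face into the wall, y along it, z up. A board whose foot is against a stop block comes to lean at about 0.45 rad from vertical.
- stop1 (a point): point on the counter at the middle of the wall-side face of the first black stop block: 70 mm in front of the upstand's front face, 90 mm from its middle towards -y. The block is 34 mm wide along the wall, 14 mm thick (it reaches from 70 to 84 mm in front of the wall), 12 mm high, fixed. 
- stop2 (a point): same for the second stop block, 90 mm from the upstand's middle towards +y
- rack: fixed rack for boards: grey tray 200 x 160 mm, 10 mm thick, with two slots 90 mm apart. Each slot is a pair of upright steel plates to 55 mm above the counter, 20 mm apart inside, 150 mm long along the rack's y. Origin: centre of the underside; slots at x = -45 and +45 mm; the boards' feet stand 10 mm above the counter
- white_board: white plastic cutting board, 200 mm high, 130 wide, 14 thick, at the start upright and loose in a rack slot: pull it straight up. Origin: middle of its lower 130 mm edge (foot); z runs up to the edge with the hole (dark dot 22 mm below that edge), y along its width, x through its thickness. Grip it from above across its thickness at the top edge. About 0.3 kg.
- wood_board: brown wooden cutting board, 200 mm high, 130 wide, 14 thick, at the start upright and loose in a rack slot: pull it straight up. Origin: middle of its lower 130 mm edge (foot); z runs up to the edge with the hole (dark dot 22 mm below that edge), y along its width, x through its thickness. Grip it from above across its thickness at the top edge. About 0.24 kg.
- white_board_top (a point): middle of the white board's upper edge
- wood_board_top (a point): middle of the wooden board's upper edge
- bowl: fixed blue round open bowl with nearly straight walls, 230 mm across the rim, 206 mm at the foot, 85 mm high, 5 mm thick. Origin: centre of its underside on the counter
- carrot: orange carrot: 122 mm long tapering vegetable lying flat, gripped across its middle: 26 mm wide and 29 mm high over its whole length for the fingers. Origin: centre of its underside; x runs along it towards the green stalk end, z up. 80 g. May be absent (None from the start).
- parsnip: cream-white parsnip: 122 mm long tapering vegetable lying flat, gripped across its middle: 26 mm wide and 29 mm high over its whole length for the fingers. Origin: centre of its underside; x runs along it towards the green stalk end, z up. 80 g. May be absent (None from the start).
- purple_carrot: dark purple carrot: 122 mm long tapering vegetable lying flat, gripped across its middle: 26 mm wide and 29 mm high over its whole length for the fingers. Origin: centre of its underside; x runs along it towards the green stalk end, z up. 80 g. May be absent (None from the start).
- beet: dark red beet: round vegetable standing on its flat base, 52 mm across, 46 mm high, for the fingers an upright cylinder, with a small stalk stub on top (10 mm). Origin: centre of its underside. 110 g. May be absent (None from the start).
- turnip: whitish turnip: round vegetable standing on its flat base, 52 mm across, 46 mm high, for the fingers an upright cylinder, with a small stalk stub on top (10 mm). Origin: centre of its underside. 110 g. May be absent (None from the start).
- frog: green frog figurine, about 44 mm across, 85 mm high; leave alone. Origin: centre of underside
- hen: yellow hen figurine with red comb and tail, about 50 mm across, 100 mm high; leave alone. Origin: centre of underside
- spice_jar: amber spice jar with steel cap, 56 mm across, 100 mm high; leave alone. Origin: centre of underside
Not all that is in view belongs to the job. What is shaped like the white_board but purple is not meant.

How it is judged:
By the outcome, as a careful person would: the job done as asked, in the order asked, and still so for the second after the job is handed in, with the robot touching nothing.
Of carrot, parsnip, purple_carrot, beet, turnip only 3 to 5 are there at a start; the rules pass over those that are not, and their reading is None.
At some moment in a run one of carrot, parsnip, purple_carrot, beet, turnip may be knocked a few centimetres aside while the robot is not near it.
It also fails if it takes over 210 s, if anything falls off the work surface, if the arm or the gripper's body presses on something with over 40 N, if the wrist force passes 120 N, or if a joint passes its speed limit or range.

## Working session

There is one attempt and no reset: what is moved stays moved. The work goes in short steps, Python scripts to look and compute and a shell command to move; the robot and the scene stay as the last step left them, time stands still between calls to the robot, and variables do not carry over. Pictures are saved under pics/ and viewed, at most 14 in all, crops included, and the job is handed in when it is done.

```bash
ls; mkdir -p pics; python3 - <<'E'
from plant import readout, viewer
import cv2
for n in("top","side"):
    im=viewer.capture(n); cv2.imwrite(f"pics/{n}0.png",cv2.cvtColor(im,cv2.COLOR_RGB2BGR)); print(n,viewer.camera_info(n))
print(readout.get_obs())
E
```

```text
pics
top {'fx': 383.91503988397375, 'fy': 383.91503988397375, 'cx': 315.5028598965625, 'cy': 200.4683602052051, 'origin': array([ 462.5250829 ,  -35.49554062, 1227.54546996]), 'rotation': array([ 0.08846546,  0.00386672, -1.56561504])}
side {'fx': 369.9617654319184, 'fy': 369.9617654319184, 'cx': 318.9437180865972, 'cy': 201.47548676768992, 'origin': array([170.27685926, 652.98608199, 943.41906871]), 'rotation': array([ 0.78252254,  0.02056344, -2.68147687])}
{'time': 0.1, 'joint_positions': array([-1.45298863e+00,  3.42653428e-01,  1.52488916e+00, -1.65567199e-05,
        1.27536663e+00, -1.45990284e-01]), 'dq': array([ 3.50609625e-04, -1.70476066e-03, -3.84106640e-03, -6.38783579e-05,
        9.89184387e-04,  2.11101206e-04]), 'tau': array([ 1.88042235e-03, -4.32004094e+01, -2.44695389e+01,  7.18342303e-02,
        5.25869080e-02, -5.24531765e-05]), 'tool_pos': array([ 136.88568049, -506.57838342,  291.62547497]), 'tcp_rot': array([-3.14028780e+00, -1.75858303e-04,  2.63802697e-01]), 'contact_force': array([-0.32851265,  0.01200824, -1.08359104]), 'moment': array([0.00594546, 0.07138135, 0.06261693]), 'finger_force': 0.0, 'grip_width': 91.9810117744719}
```

View pics/top0.png

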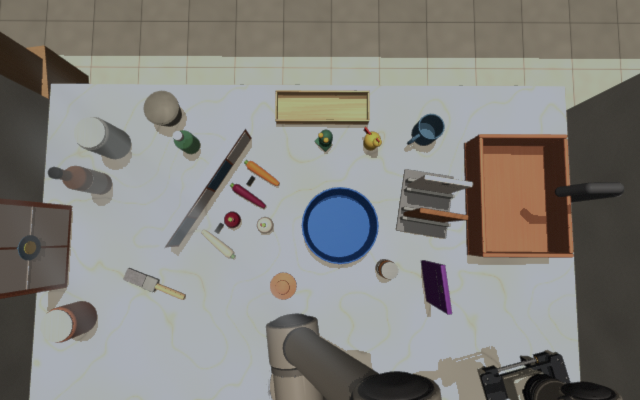

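View pics/side0.png

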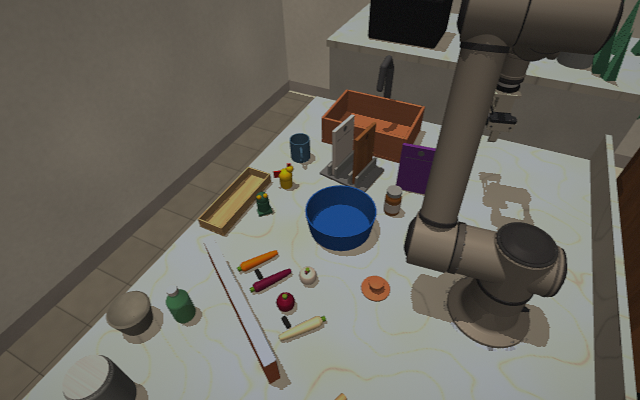

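The top view shows all five vegetables near (230-265, 170-245), the upstand running from (168,247) to (250,132), the bowl at (340,225), and the rack at (428,203). I'll enlarge the two areas.

```bash
cat > h.py <<'E'
import numpy as np, cv2
from scipy.spatial.transform import Rotation as R
from plant import readout, viewer
def ray(n,u,v,ci=None):
    c=ci or viewer.camera_info(n)
    d=np.array([(u-c['cx'])/c['fx'],-(v-c['cy'])/c['fy'],-1.])
    return np.array(c['origin']),R.from_euler('xyz',c['rotation']).apply(d)
def p2w(n,u,v,z,ci=None):
    o,d=ray(n,u,v,ci); return o+d*(z-o[2])/d[2]
def w2p(n,P,ci=None):
    c=ci or viewer.camera_info(n)
    q=R.from_euler('xyz',c['rotation']).inv().apply(np.atleast_2d(P)-c['origin'])
    return np.c_[c['cx']-c['fx']*q[:,0]/q[:,2], c['cy']+c['fy']*q[:,1]/q[:,2]]
def st():
    o=readout.get_obs(); np.set_printoptions(precision=3,suppress=True)
    print(o['time'],o['tool_pos'],o['tcp_rot'],o['contact_force'],o['grip_width'],o['finger_force'])
    return o
def save(im,name): cv2.imwrite(f"pics/{name}.png",cv2.cvtColor(im,cv2.COLOR_RGB2BGR))
E
python3 - <<'E'
import cv2
t=cv2.imread('pics/top0.png')
cv2.imwrite('pics/c1.png',cv2.resize(t[120:260,160:300],None,fx=4.2,fy=4.2,interpolation=cv2.INTER_CUBIC))
cv2.imwrite('pics/c2.png',cv2.resize(t[120:270,295:485],None,fx=4,fy=4,interpolation=cv2.INTER_CUBIC))
E
```

```text
(no output)
```

View pics/c1.png

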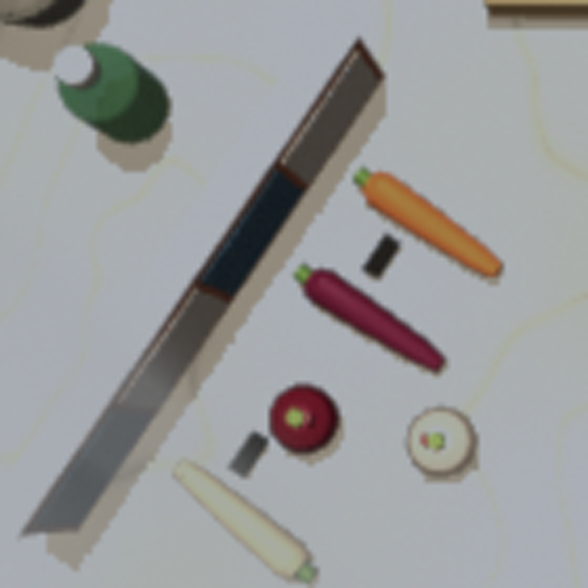

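View pics/c2.png

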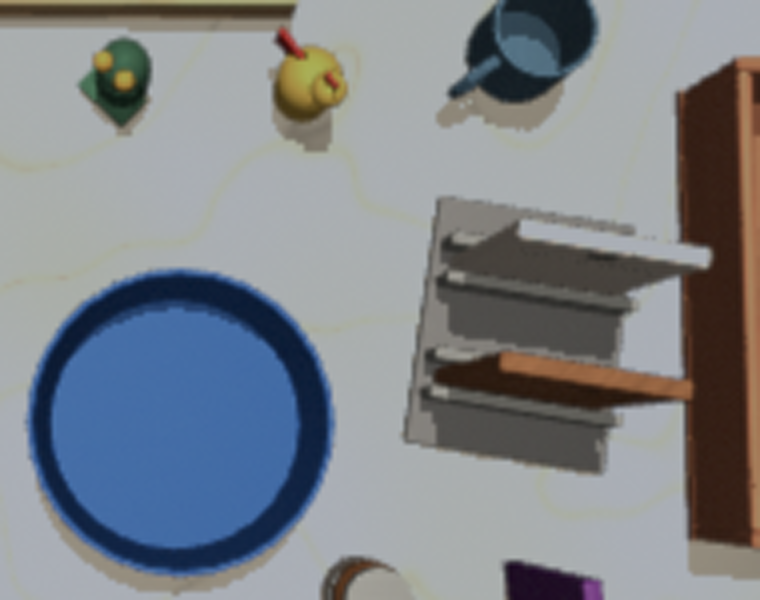

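```bash
python3 - <<'E'
from h import *
c=viewer.camera_info('top')
A=lambda x,y,z:p2w('top',160+x/4.2,120+y/4.2,z,c)
B=lambda x,y,z:p2w('top',295+x/4,120+y/4,z,c)
np.set_printoptions(precision=1,suppress=True)
a,b=A(383,75,0),A(78,530,0);print('foot',a,b,np.linalg.norm(a-b),(a+b)/2,np.arctan2(*(a-b)[[1,0]]))
a,b=A(360,40,115),A(22,533,115);print('top',a,b,np.linalg.norm(a-b),(a+b)/2,np.arctan2(*(a-b)[[1,0]]))
for n,p,q in(('carrot',(363,178),(497,270)),('purple',(303,273),(440,364)),('parsnip',(307,572),(180,467))):
    a,b=A(*p,13),A(*q,13);print(n,(a+b)/2,np.linalg.norm(a-b),np.arctan2(*(a-b)[[1,0]]))
print('beet',A(303,420,35),'turnip',A(441,441,35))
print('stops',A(381,256,10),A(249,455,10))
print('bowl',B(180,422,85))
for n,p,q in(('white',(519,228),(711,255)),('wood',(502,361),(692,390))):
    a,b=B(*p,210),B(*q,210);print(n,(a+b)/2,np.linalg.norm(a-b),np.arctan2(*(a-b)[[1,0]]))
print('jar/frog/hen',B(375,590,100),B(125,70,80),B(310,85,80))
E
```

```text
foot [775.2 180.5   0. ] [423.3 404.6   0. ] 417.26318004954163 [599.3 292.5   0. ] -0.5670271226211709
top [771. 177. 115.] [424.7 401.8 115. ] 412.87214114706893 [597.8 289.4 115. ] -0.5758213338171431
carrot [656.6 140.2  13. ] 124.95967512522316 0.9733357666908418
purple [584.1 183.3  13. ] 125.75366550996439 0.9921264290999013
parsnip [432.3 276.2  13. ] 124.62892256355414 -2.2440294889091477
beet [506.1 228.4  35. ] turnip [491.1 126.   35. ]
stops [632.2 177.4  10. ] [480.4 274.   10. ]
bowl [ 489.6 -103.7   85. ]
white [ 608.3 -386.5  210. ] 128.71493073945496 1.433749743191571
wood [ 518.8 -372.3  210. ] 126.57901259765194 1.4233172414791118
jar/frog/hen [ 368.3 -244.2  100. ] [756.9 -62.3  80. ] [ 745.9 -202.9   80. ]
```

```bash
r="0.0214 0.0266 0 0 0 0.0307 55"; r1="x"; 
python3 -m creep '0.0214 0.0266 0 0 0 0.0307 55;0.0214 0.0266 0 0 0 0.0307 55;0.0214 0.0266 0 0 0 0.0307 55;0.0214 0.0266 0 0 0 0.0307 55;0.0214 0.0266 0 0 0 0.0307 55;0.0214 0.0266 0 0 0 0.0307 55;0.0214 0.0266 0 0 0 0.0307 55;0.0214 0.0266 0 0 0 0.0307 55'
python3 -m creep '0.0214 0.0266 0 0 0 0.0307 55;0.0214 0.0266 0 0 0 0.0307 55;0.0214 0.0266 0 0 0 0.0307 55;0.0214 0.0266 0 0 0 0.0307 55;0.0214 0.0266 0 0 0 0.0307 55;0.0214 0.0266 0 0 0 0.0307 55;0.0214 0.0266 0 0 0 0.0307 55;0.0214 0.0266 0 0 0 0.0307 55'
python3 -m creep '0.0214 0.0266 0 0 0 0.0307 55;0.0214 0.0266 0 0 0 0.0307 55;0.0214 0.0266 0 0 0 0.0307 55;0.0214 0.0266 0 0 0 0.0307 55;0.0214 0.0266 0 0 0 0.0307 55;0.0214 0.0266 0 0 0 0.0307 55;0.0214 0.0266 0 0 0 0.0307 55;0.0214 0.0266 0 0 0 0.0307 55'
python3 - <<'E'
from h import *
st()
im=viewer.capture('wrist'); save(im,'w1'); print(viewer.camera_info('wrist'))
E
```

```text
time: 0.77
tool_pos: [308.7, -292.5, 292.1]
tcp_rot: [-3.141, 0.0, 0.511]
contact_force: [0.4, -0.5, -0.5]
grip_width: 50.9
finger_force: 0.0
time: 1.43
tool_pos: [480.0, -79.6, 292.0]
tcp_rot: [-3.141, 0.0, 0.757]
contact_force: [0.6, -0.4, 0.1]
grip_width: 50.7
finger_force: 0.0
time: 2.1
tool_pos: [651.1, 133.1, 291.6]
tcp_rot: [-3.141, 0.001, 1.002]
contact_force: [0.7, -0.7, -0.0]
grip_width: 50.3
finger_force: 0.0
2.1 [651.125 133.077 291.642] [-3.141  0.001  1.002] [ 0.656 -0.676 -0.04 ] 50.29777278187323 0.0
{'fx': 351.564579075208, 'fy': 351.564579075208, 'cx': 321.5298980394955, 'cy': 201.81732711502892, 'origin': array([689.092, 195.432, 384.588]), 'rotation': array([-0.258,  0.002, -0.564])}
```

View pics/w1.png

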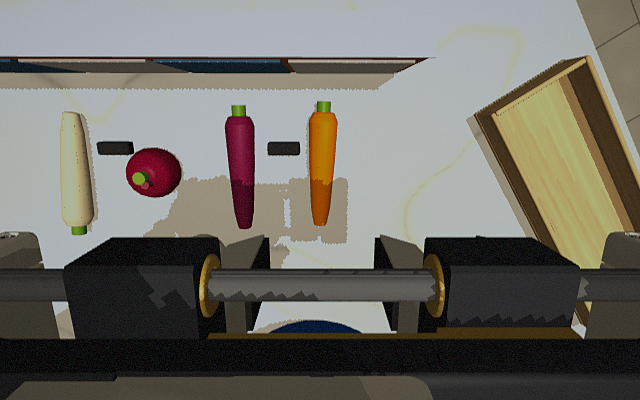

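```bash
python3 - <<'E'
from h import *
c=viewer.camera_info('wrist')
W=lambda u,v,z:p2w('wrist',u,v,z,c)
np.set_printoptions(precision=1,suppress=True)
for n,p,q in(('carrot',(323,103),(320,226)),('purple',(238,107),(244,228)),('parsnip',(79,233),(69,113))):
    a,b=W(*p,13),W(*q,13);print(n,(a+b)/2,np.linalg.norm(a-b),np.arctan2(*(a-b)[[1,0]]))
print('stops',W(284,147,11),W(115,147,11)); print(W(284,155,12),W(115,155,12),'front edges')
X=np.array([.54,.842,0]);Y=np.array([-.842,.54,0]);O=np.array([598,290.5,0])
for z in(0,115): print(w2p('wrist',[O-210*Y+[0,0,z],O+[0,0,z],O-210*Y+30*X+[0,0,z]],c))
E
```

```text
carrot [656.5 145.2  13. ] 131.88154150926047 0.9829430357635424
purple [582.3 188.3  13. ] 130.318325344474 0.9979789427065381
parsnip [427.3 279.2  13. ] 131.00812992938557 -2.2313990248653433
stops [634.4 184.3  11. ] [483.4 279.6  11. ]
[629.8 177.3  12. ] [478.4 273.   12. ] front edges
[[401.6  78.8]
 [198.7  77.5]
 [403.5  47.6]]
[[436.6  65.5]
 [144.5  63.5]
 [440.5  19.7]]
```

The wrist view agrees with the top view to within a few mm: carrot at (321,165), purple at (241,168), parsnip at (74,173), beet at (154,172), stops at (284,148) and (115,148). Now I pick up the carrot.

```bash

python3 -m creep '0 0.001 -0.0277 0 0 0 55;0 0 -0.0277 0 0 0 55;0 0 -0.0277 0 0 0 55;0 0 -0.0277 0 0 0 55;0 0 -0.0277 0 0 0 55;0 0 -0.0277 0 0 0 55;0 0 -0.0277 0 0 0 55;0 0 -0.0277 0 0 0 55' | tail -5
python3 -m creep '0 0 0 0 0 0 55;0 0 0 0 0 0 0;0 0 0 0 0 0 0;0 0 0 0 0 0 0;0 0 0 0 0 0 0;0 0 0.01 0 0 0 0;0 0 0.02 0 0 0 0;0 0 0.03 0 0 0 0'
```

```text
tool_pos: [650.1, 132.5, 68.9]
tcp_rot: [-3.141, 0.001, 1.001]
contact_force: [0.3, 0.5, 0.1]
grip_width: 50.4
finger_force: 0.0
time: 3.48
tool_pos: [649.0, 132.4, 129.3]
tcp_rot: [-3.137, 0.003, 1.001]
contact_force: [0.7, 0.2, -0.4]
grip_width: 25.9
finger_force: 29.7
```

```bash

python3 -m creep '0 0 0.03 0 0 0 0;-0.0016 -0.0034 0.03 0 0 0 0;-0.0159 -0.0334 0 0 0 0 0;-0.0159 -0.0334 0 0 0 0 0;-0.0159 -0.0334 0 0 0 0 0;-0.0159 -0.0334 0 0 0 0 0;-0.0159 -0.0334 0 0 0 0 0;-0.0159 -0.0334 0 0 0 0 0' | grep -E 'pos|force'
python3 -m creep '-0.0159 -0.0334 0 0 0 0 0;-0.0159 -0.0334 0 0 0 0 0;0 0 -0.028 0 0 0 0;0 0 -0.028 0 0 0 0;0 0 -0.028 0 0 0 0;0 0 0 0 0 0 0;0 0 0 0 0 0 55;0 0 0 0 0 0 55'
python3 -m creep '0 0 0 0 0 0 55;0 0 0.03 0 0 0 55;0 0 0.03 0 0 0 55;0 0 0.03 0 0 0 55;0 0 0 0 0 0 55' 
cat > chk.py <<'E'
from h import *
import sys
im=viewer.capture('top').astype(int); b=cv2.cvtColor(cv2.imread('pics/top0.png'),cv2.COLOR_BGR2RGB).astype(int)
for n,(x,y,z) in dict(carrot=(656,142,15),purple=(584,184,15),parsnip=(431,277,15),beet=(506,228,35),turnip=(491,126,35)).items():
    u,v=w2p('top',[[x,y,z]])[0].round().astype(int)
    print(n,abs(im-b)[v-10:v+11,u-10:u+11].mean().round(1),end=' ')
print()
save(im.astype('uint8'),sys.argv[1])
E
python3 chk.py t1
```

```text
tool_pos: [552.5, -72.5, 191.8]
contact_force: [1.1, -1.3, -0.2]
finger_force: 29.7
time: 4.82
tool_pos: [522.7, -138.2, 108.5]
tcp_rot: [3.139, -0.0, 1.001]
contact_force: [0.0, -0.5, 0.0]
grip_width: 34.9
finger_force: 0.0
time: 5.23
tool_pos: [524.7, -138.9, 204.4]
tcp_rot: [3.128, -0.002, 1.001]
contact_force: [1.8, 0.2, 1.1]
grip_width: 50.5
finger_force: 0.0
carrot 37.8 purple 3.4 parsnip 4.1 beet 3.3 turnip 4.1
```

```bash
python3 -c "
from h import *
st()"
```

```text
5.2833 [ 523.755 -138.592  201.731] [ 3.131 -0.002  1.001] [-0.309 -0.825 -0.466] 50.27724856843589 0.0
```

```bash

python3 -m creep '0.0067 0.0394 0 0 0 0 55;0.0067 0.0394 0 0 0 0 55;0.0067 0.0394 0 0 0 0 55;0.0067 0.0394 0 0 0 0 55;0.0067 0.0394 0 0 0 0 55;0.0067 0.0394 0 0 0 0 55;0.0067 0.0394 0 0 0 0 55;0.0067 0.0394 0 0 0 0 55' | grep pos
python3 -m creep '0 0 -0.02 0 0 0 55;0 0 -0.028 0 0 0 55;0 0 -0.028 0 0 0 55;0 0 -0.028 0 0 0 55;0 0 -0.027 0 0 0 55;0 0 0 0 0 0 55;0 0 0 0 0 0 0;0 0 0 0 0 0 0'
python3 -m creep '0 0 0 0 0 0 0;0 0 0 0 0 0 0;0 0 0.02 0 0 0 0;0 0 0.03 0 0 0 0;0 0 0.04 0 0 0 0;0 0 0.04 0 0 0 0'; python3 chk.py t2
```

```text
tool_pos: [575.1, 179.4, 196.9]
time: 6.62
tool_pos: [575.3, 177.3, 65.8]
tcp_rot: [3.141, -0.0, 1.001]
contact_force: [0.2, -0.1, 0.3]
grip_width: 41.3
finger_force: 0.0
time: 7.12
tool_pos: [574.5, 177.0, 196.0]
tcp_rot: [-3.14, 0.002, 1.001]
contact_force: [1.4, -0.1, -1.2]
grip_width: 25.7
finger_force: 30.0
carrot 47.9 purple 54.9 parsnip 43.5 beet 61.6 turnip 25.6
```

```bash

python3 -m creep '-0.016 -0.033 0 0 0 0 0;-0.016 -0.033 0 0 0 0 0;-0.016 -0.033 0 0 0 0 0;-0.016 -0.033 0 0 0 0 0;-0.016 -0.033 0 0 0 0 0;-0.016 -0.033 0 0 0 0 0;-0.016 -0.033 0 0 0 0 0;-0.016 -0.033 0 0 0 0 0' | grep -E 'pos|force'
python3 -m creep '0 0 0 0 0 0 0;0 0 -0.028 0 0 0 0;0 0 -0.028 0 0 0 0;0 0 -0.028 0 0 0 0;0 0 0 0 0 0 0;0 0 0 0 0 0 55;0 0 0 0 0 0 55;0 0 0 0 0 0 55'
python3 -m creep '0 0 0.03 0 0 0 55;0 0 0.03 0 0 0 55;0 0 0.03 0 0 0 55;0 0 0 0 0 0 55;0 0 0 0 0 0 55' 
python3 chk.py t3
```

```text
tool_pos: [446.2, -88.1, 195.5]
contact_force: [0.8, 0.1, -0.2]
finger_force: 30.0
time: 8.5
tool_pos: [448.4, -87.0, 113.2]
tcp_rot: [3.138, -0.001, 1.001]
contact_force: [0.6, 0.7, 1.3]
grip_width: 41.4
finger_force: 0.0
time: 8.92
tool_pos: [448.5, -87.1, 204.6]
tcp_rot: [3.135, -0.001, 1.001]
contact_force: [-0.7, -0.1, -0.0]
grip_width: 50.9
finger_force: 0.0
carrot 35.3 purple 55.2 parsnip 1.9 beet 1.5 turnip 1.7
```

```bash

python3 -m creep '-0.0027 0.0396 0 0 0 -0.0225 55;-0.0027 0.0396 0 0 0 -0.0225 55;-0.0027 0.0396 0 0 0 -0.0225 55;-0.0027 0.0396 0 0 0 -0.0225 55;-0.0027 0.0396 0 0 0 0 55;-0.0027 0.0396 0 0 0 0 55;-0.0027 0.0396 0 0 0 0 55;-0.0027 0.0396 0 0 0 0 55' | grep pos
python3 -m creep '-0.0027 0.0396 0 0 0 0 55;0 0 -0.02 0 0 0 55;0 0 -0.028 0 0 0 55;0 0 -0.028 0 0 0 55;0 0 -0.028 0 0 0 55;0 0 -0.027 0 0 0 55;0 0 0 0 0 0 55;0 0 0 0 0 0 0'
python3 -m creep '0 0 0 0 0 0 0;0 0 0 0 0 0 0;0 0 0 0 0 0 0;0 0 0.02 0 0 0 0;0 0 0.03 0 0 0 0;0 0 0.04 0 0 0 0;0 0 0.04 0 0 0 0'; python3 chk.py t4
```

```text
tool_pos: [424.6, 231.8, 200.9]
time: 10.3
tool_pos: [422.2, 269.2, 69.0]
tcp_rot: [-3.14, 0.003, 0.911]
contact_force: [0.4, 0.1, 0.3]
grip_width: 47.1
finger_force: 0.0
time: 10.88
tool_pos: [422.2, 269.2, 201.9]
tcp_rot: [-3.141, 0.002, 0.911]
contact_force: [1.0, 0.7, 0.1]
grip_width: 25.6
finger_force: 29.8
carrot 39.2 purple 59.2 parsnip 54.7 beet 15.1 turnip 5.6
```

```bash

python3 -m creep '0.0062 -0.0381 0 0 0 0.0225 0;0.0062 -0.0381 0 0 0 0.0225 0;0.0062 -0.0381 0 0 0 0.0225 0;0.0062 -0.0381 0 0 0 0.0225 0;0.0062 -0.0381 0 0 0 0 0;0.0062 -0.0381 0 0 0 0 0;0.0062 -0.0381 0 0 0 0 0;0.0062 -0.0381 0 0 0 0 0' | grep -E 'pos|force'
python3 -m creep '0.0062 -0.0381 0 0 0 0 0;0.0062 -0.0381 0 0 0 0 0;0 0 -0.025 0 0 0 0;0 0 -0.025 0 0 0 0;0 0 -0.025 0 0 0 0;0 0 0 0 0 0 0;0 0 0 0 0 0 45;0 0 0 0 0 0 45'
python3 -m creep '0 0 0 0 0 0 45;0 0 0.03 0 0 0 45;0 0 0.04 0 0 0 85;0 0 0 0 0 0 85;0 0 0 0 0 0 85' 
python3 chk.py t5
```

```text
tool_pos: [472.4, -37.1, 200.9]
contact_force: [1.3, 0.9, -1.1]
finger_force: 29.8
time: 12.27
tool_pos: [485.7, -111.6, 126.9]
tcp_rot: [3.14, -0.0, 1.001]
contact_force: [0.6, -0.6, -0.1]
grip_width: 34.8
finger_force: 0.0
time: 12.68
tool_pos: [486.6, -111.8, 199.2]
tcp_rot: [3.134, -0.002, 1.001]
contact_force: [-0.5, -0.1, 0.3]
grip_width: 57.0
finger_force: 0.0
carrot 35.8 purple 55.7 parsnip 9.7 beet 1.9 turnip 2.2
```

View pics/t5.png

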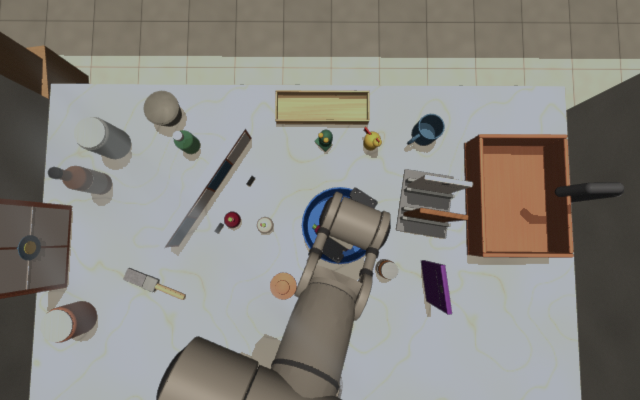

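Only the beet (232,219) and the turnip (265,225) are left on the counter, and neither has moved.

```bash

python3 -m creep '0.0008 0.0398 0 0 0 0 88;0.0008 0.0398 0 0 0 0 88;0.0008 0.0398 0 0 0 0 88;0.0008 0.0398 0 0 0 0 88;0.0008 0.0398 0 0 0 0 88;0.0008 0.0398 0 0 0 0 88;0 0 0 0 0 0 88' | grep pos
python3 -m creep '0 0 -0.025 0 0 0 88;0 0 -0.025 0 0 0 88;0 0 -0.025 0 0 0 88;0 0 -0.025 0 0 0 88;0 0 -0.023 0 0 0 88;0 0 0 0 0 0 88;0 0 0 0 0 0 0;0 0 0 0 0 0 0'
python3 -m creep '0 0 0 0 0 0 0;0 0 0 0 0 0 0;0 0 0.02 0 0 0 0;0 0 0.03 0 0 0 0;0 0 0.04 0 0 0 0;0 0 0.04 0 0 0 0'; python3 chk.py t6
```

```text
tool_pos: [488.7, 133.3, 195.0]
time: 13.98
tool_pos: [490.2, 127.2, 73.4]
tcp_rot: [3.141, -0.0, 1.0]
contact_force: [1.2, -0.0, 0.6]
grip_width: 71.5
finger_force: 0.0
time: 14.48
tool_pos: [489.1, 127.3, 204.5]
tcp_rot: [-3.141, 0.001, 1.001]
contact_force: [1.1, -0.2, -0.7]
grip_width: 51.2
finger_force: 30.0
carrot 39.0 purple 60.1 parsnip 45.4 beet 56.7 turnip 72.3
```

```bash

python3 -m creep '0.0033 -0.0309 0 0 0 0 0;0.0033 -0.0309 0 0 0 0 0;0.0033 -0.0309 0 0 0 0 0;0.0033 -0.0309 0 0 0 0 0;0.0033 -0.0309 0 0 0 0 0;0.0033 -0.0309 0 0 0 0 0;0.0033 -0.0309 0 0 0 0 0;0.0033 -0.0309 0 0 0 0 0' | grep -E 'pos|force'
python3 -m creep '0 0 -0.027 0 0 0 0;0 0 -0.027 0 0 0 0;0 0 -0.027 0 0 0 0;0 0 0 0 0 0 0;0 0 0 0 0 0 0;0 0 0 0 0 0 75;0 0 0 0 0 0 75;0 0 0 0 0 0 75'
python3 -m creep '0 0 0 0 0 0 75;0 0 0.03 0 0 0 75;0 0 0.03 0 0 0 88;0 0 0.02 0 0 0 88;0 0 0 0 0 0 88' 
python3 chk.py t7
```

```text
tool_pos: [516.1, -121.4, 203.4]
contact_force: [0.4, 0.1, -1.6]
finger_force: 30.0
time: 15.87
tool_pos: [516.7, -119.9, 122.7]
tcp_rot: [3.14, -0.0, 1.001]
contact_force: [0.2, -0.2, 0.3]
grip_width: 66.3
finger_force: 0.0
time: 16.28
tool_pos: [518.2, -120.5, 206.4]
tcp_rot: [3.133, -0.002, 1.001]
contact_force: [-0.1, -0.2, 0.6]
grip_width: 79.8
finger_force: 0.0
carrot 36.5 purple 56.5 parsnip 10.6 beet 2.5 turnip 20.5
```

```bash

python3 -m creep '-0.0012 0.0388 0 0 0 0 88;-0.0012 0.0388 0 0 0 0 88;-0.0012 0.0388 0 0 0 0 88;-0.0012 0.0388 0 0 0 0 88;-0.0012 0.0388 0 0 0 0 88;-0.0012 0.0388 0 0 0 0 88;-0.0012 0.0388 0 0 0 0 88;-0.0012 0.0388 0 0 0 0 88' | grep pos
python3 -m creep '-0.0012 0.0388 0 0 0 0 88;0 0 0 0 0 0 88;0 0 -0.025 0 0 0 88;0 0 -0.025 0 0 0 88;0 0 -0.025 0 0 0 88;0 0 -0.025 0 0 0 88;0 0 -0.028 0 0 0 88;0 0 0 0 0 0 88'
python3 -m creep '0 0 0 0 0 0 0;0 0 0 0 0 0 0;0 0 0 0 0 0 0;0 0 0 0 0 0 0;0 0 0.02 0 0 0 0;0 0 0.03 0 0 0 0;0 0 0.04 0 0 0 0;0 0 0.04 0 0 0 0'
```

```text
tool_pos: [505.6, 192.4, 200.6]
time: 17.67
tool_pos: [502.0, 227.9, 68.1]
tcp_rot: [-3.135, 0.008, 1.0]
contact_force: [-1.1, -1.3, 0.3]
grip_width: 81.2
finger_force: 0.0
time: 18.33
tool_pos: [504.8, 229.2, 205.6]
tcp_rot: [-3.141, 0.0, 1.001]
contact_force: [1.3, 0.9, -1.1]
grip_width: 51.3
finger_force: 30.0
```

```bash

python3 -m creep '-0.0066 -0.0386 0 0 0 0 0;-0.0066 -0.0386 0 0 0 0 0;-0.0066 -0.0386 0 0 0 0 0;-0.0066 -0.0386 0 0 0 0 0;-0.0066 -0.0386 0 0 0 0 0;-0.0066 -0.0386 0 0 0 0 0;-0.0066 -0.0386 0 0 0 0 0;-0.0066 -0.0386 0 0 0 0 0' | grep -E 'pos|force'
python3 -m creep '0 0 -0.024 0 0 0 0;0 0 -0.024 0 0 0 0;0 0 -0.024 0 0 0 0;0 0 0 0 0 0 0;0 0 0 0 0 0 0;0 0 0 0 0 0 70;0 0 0 0 0 0 70;0 0 0 0 0 0 70'
python3 -m creep '0 0 0 0 0 0 70;0 0 0.04 0 0 0 70;0 0 0.04 0 0 0 70;0 0 0.04 0 0 0 50;0 0 0.04 0 0 0 50;0 0 0 0 0 0 50' 
```

```text
tool_pos: [452.0, -81.2, 204.8]
contact_force: [0.2, 0.2, -1.4]
finger_force: 30.0
time: 19.67
tool_pos: [453.5, -79.5, 133.2]
tcp_rot: [3.138, -0.001, 1.001]
contact_force: [0.2, 0.2, -0.0]
grip_width: 63.5
finger_force: 0.1
time: 20.17
tool_pos: [455.2, -80.1, 299.7]
tcp_rot: [3.127, -0.003, 1.001]
contact_force: [0.9, -0.7, -0.7]
grip_width: 49.1
finger_force: 0.0
```

```bash

python3 -m creep '0.008 -0.0365 0.005 0 0 0.0537 50;0.008 -0.0365 0.005 0 0 0.0537 50;0.008 -0.0365 0.005 0 0 0.0537 50;0.008 -0.0365 0.005 0 0 0.0537 50;0.008 -0.0365 0.005 0 0 0.0537 50;0.008 -0.0365 0.005 0 0 0.0537 50;0.008 -0.0365 0.005 0 0 0.0537 50;0.008 -0.0365 0.005 0 0 0.0537 50' | grep -E 'pos|rot'
python3 -m creep '0 0 0 0 0 0 50;0 0 0 0 0 0 50' >/dev/null
python3 - <<'E'
from h import *
st(); print(viewer.camera_info('wrist'))
w=viewer.capture('wrist'); t=viewer.capture('top'); save(t,'t8'); save(w,'w2')
a=cv2.resize(t[185:265,295:385],None,fx=3,fy=3,interpolation=2)
o=np.zeros((400+240,640,3),np.uint8); o[:400]=w; o[400:,:270]=a; save(o[:600],'m1')
E
```

```text
tool_pos: [516.7, -373.1, 332.1]
tcp_rot: [3.141, 0.0, 1.433]
21.0 [ 516.39  -373.045  330.774] [-3.141 -0.     1.428] [-0.309  0.679 -0.416] 46.162826277221924 0.0
{'fx': 351.564579075208, 'fy': 351.564579075208, 'cx': 321.5298980394955, 'cy': 201.81732711502892, 'origin': array([ 525.108, -305.252,  424.836]), 'rotation': array([-0.26 ,  0.001, -0.143])}
```

View pics/m1.png

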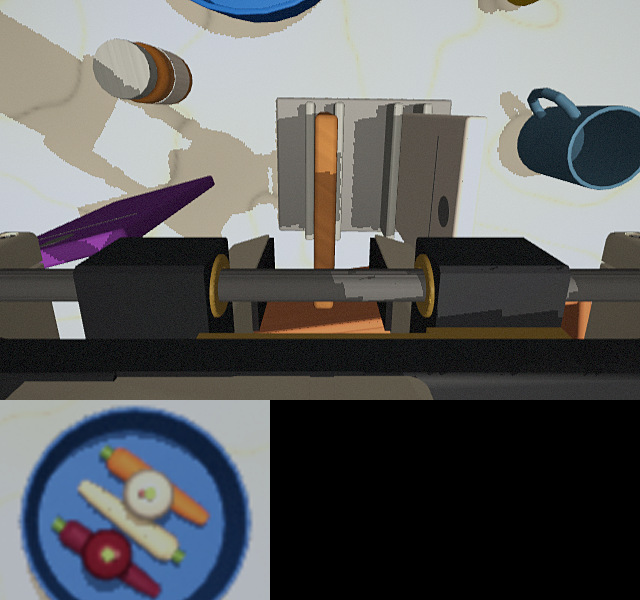

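All five vegetables lie in the bowl. The wooden board's top edge, from (326,114) to (323,306), lies between the fingers.

```bash
python3 - <<'E'
from h import *
c=viewer.camera_info('wrist')
W=lambda u,v,z:p2w('wrist',u,v,z,c)
np.set_printoptions(precision=3,suppress=True)
a,b=W(326,114,210),W(324,306,210);print((a+b)/2,np.linalg.norm(a-b),np.arctan2(*(a-b)[[1,0]]))
a,b=W(476,116,210),W(459,240,210);print('white',a,b,np.arctan2(*(a-b)[[1,0]]))
st()
E
```

```text
[ 517.518 -369.697  210.   ] 128.20184884285158 1.4223612383875355
white [ 615.237 -319.987  210.   ] [ 601.977 -397.519  210.   ] 1.4014129231494128
21.1 [ 516.478 -370.627  331.327] [-3.141 -0.001  1.43 ] [ 0.788  0.369 -0.336] 45.76316329667198 0.0
```

```bash

python3 -m creep '0.0015 0 -0.023 0 0 -0.005 50;0 0 -0.023 0 0 0 50;0 0 -0.023 0 0 0 50;0 0 -0.023 0 0 0 50;0 0 0 0 0 0 50;0 0 0 0 0 0 0;0 0 0 0 0 0 0;0 0 0 0 0 0 0'
python3 -m creep '0 0 0 0 0 0 0;0 0 0 0 0 0 0;0 0 0.01 0 0 0 0;0 0 0.01 0 0 0 0;0 0 0.015 0 0 0 0;0 0 0.015 0 0 0 0;0 0 0.02 0 0 0 0;0 0 0.02 0 0 0 0'
python3 -m creep '0 0 0.025 0 0 0 0;0 0 0.02 0 0 0 0;0 0 0 0 0 0 0;0 0 0 0 0 0 0'; python3 -c "
from h import *
print(st()['joint_positions'])"
```

```text
time: 21.77
tool_pos: [518.8, -371.5, 242.0]
tcp_rot: [3.138, 0.002, 1.426]
contact_force: [0.6, -0.7, -0.1]
grip_width: 30.5
finger_force: 0.0
time: 22.43
tool_pos: [517.9, -371.3, 331.1]
tcp_rot: [-3.141, -0.0, 1.425]
contact_force: [0.3, 0.7, -3.0]
grip_width: 14.0
finger_force: 30.0
time: 22.77
tool_pos: [518.2, -371.6, 375.8]
tcp_rot: [3.139, 0.002, 1.425]
contact_force: [0.0, -0.6, -3.6]
grip_width: 13.6
finger_force: 30.0
22.7667 [ 518.198 -371.563  375.849] [3.139 0.002 1.425] [ 0.027 -0.56  -3.566] 13.557195953515324 29.97501701116562
[-0.742  0.52   1.018  0.     1.601 -0.597]
```

```bash
python3 - <<'E'
import cv2,numpy as np
s=cv2.imread('pics/side0.png');w=cv2.imread('pics/w1.png')
a=cv2.resize(s[225:385,200:340],None,fx=3.75,fy=3.75,interpolation=2)
b=cv2.resize(w[135:160,90:140],None,fx=5,fy=5,interpolation=2); c=cv2.resize(w[135:160,260:310],None,fx=5,fy=5,interpolation=2)
o=np.zeros((600,800,3),np.uint8);o[:,:525]=a;o[:125,530:780]=b;o[150:275,530:780]=c
d=cv2.resize(w[50:95,350:440],None,fx=3,fy=3,interpolation=2);o[300:435,530:800]=d
cv2.imwrite('pics/c3.png',o)
E
```

```text
(no output)
```

View pics/c3.png

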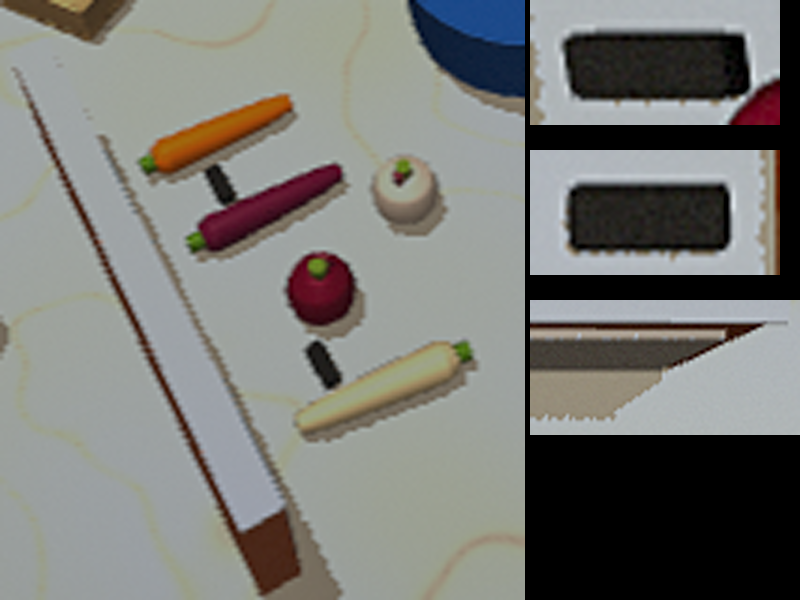

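```bash
python3 - <<'E'
from h import *
from scipy.optimize import least_squares
cw={'fx':351.5646,'fy':351.5646,'cx':321.53,'cy':201.817,'origin':np.array([689.092,195.432,384.588]),'rotation':np.array([-.258,.002,-.564])}
ct=viewer.camera_info('top');cs=viewer.camera_info('side')
A=lambda x,y:(160+x/4.2,120+y/4.2)
S=lambda x,y:(200+x/3.75,225+y/3.75)
# wall-frame points
obs={'wrist':(cw,[((-70,90,0),(115,142.2)),((-84,90,12),(115,154.4)),((-70,-90,0),(283.7,141.8)),((-84,-90,12),(283.7,154.6)),((0,-210,115),(427.3,57.3)),((0,-210,0),(394.7,73.3))]),
'top':(ct,[((-77,-90,8),A(381,256)),((-77,90,8),A(249,455)),((0,-210,0),A(383,75)),((0,210,0),A(78,530)),((0,-210,115),A(360,40)),((0,210,115),A(22,533))]),
'side':(cs,[((-77,-90,7),S(221,184)),((-77,90,7),S(324,365)),((0,210,115),S(285,508)),((30,210,115),S(238,531)),((30,-210,115),S(14,67))])}
def res(p,keys):
    r=R.from_euler('z',p[2]); e=[]
    for k in keys:
        c,l=obs[k]; P=r.apply(np.array([a for a,_ in l],float))+[p[0],p[1],0]
        e.append((w2p('',P,c)-np.array([b for _,b in l])).ravel())
    return np.concatenate(e)
np.set_printoptions(precision=3,suppress=True)
for k in(['wrist'],['top'],['side'],['wrist','top','side']):
    s=least_squares(res,[598,292,1.0],args=(k,),x_scale=[1,1,.01],loss='soft_l1'); print(k,s.x,s.fun.reshape(-1,2).round(1).tolist())
E
```

```text
['wrist'] [595.226 297.218   1.007] [[0.8, -0.5], [-3.6, 1.6], [-1.8, -0.2], [-2.7, 1.4], [1.7, -0.3], [1.5, -0.3]]
['top'] [598.608 290.811   0.999] [[0.1, -0.1], [-0.1, -0.3], [1.0, -0.0], [0.1, 0.4], [-0.1, -1.4], [-0.9, 0.9]]
['side'] [593.192 293.079   0.993] [[0.2, 0.3], [0.0, 0.3], [0.0, -0.4], [0.2, 0.6], [-0.6, -3.4]]
['wrist', 'top', 'side'] [595.943 295.994   1.009] [[2.2, 0.3], [-2.1, 2.4], [-0.5, 0.3], [-1.3, 1.8], [3.4, 0.0], [2.7, -0.1], [-1.6, 0.4], [-1.3, 0.5], [-1.2, 0.5], [-1.1, 1.6], [-2.4, -0.9], [-2.2, 2.3], [-1.7, 0.6], [-1.1, 0.2], [-0.4, -0.6], [-0.1, 0.6], [-3.1, -2.4]]
```

```bash

python3 -m creep '0.0005 0.036 0 0 0 0.06 0;0.0005 0.036 0 0 0 0.06 0;0.0005 0.036 0 0 0 0.06 0;0.0005 0.036 0 0 0 0.06 0;0.0005 0.036 0 0 0 0.06 0;0.0005 0.036 0 0 0 0.06 0;0.0005 0.036 0 0 0 0.06 0;0.0005 0.036 0 0 0 0.06 0' | grep -E 'pos|rot|force'
python3 -m creep '0.0005 0.036 0 0 0 0.06 0;0.0005 0.036 0 0 0 0.06 0;0.0005 0.036 0 0 0 0.06 0;0.0005 0.036 0 0 0 0.06 0;0.0005 0.036 0 0 0 0.06 0;0.0005 0.036 0 0 0 0.06 0;0.0005 0.036 0 0 0 0.06 0;0.0005 0.036 0 0 0 0.06 0' | grep -E 'pos|rot|force'
python3 -m creep '0.0005 0.036 0 0 0 0.06 0;0.0005 0.036 0 0 0 0.06 0;0.0005 0.036 0 0 0 0.065 0;0.0005 0.036 0 0 0 0 0;0 0 0 -0.0842 0.054 0 0;0 0 0 -0.0842 0.054 0 0;0 0 0 -0.0842 0.054 0 0;0 0 0 0 0 0 0' 
cat > pose.py <<'E'
from h import *
import sys
L=float(sys.argv[1]) # TCP to foot
o=st(); Rm=R.from_euler('xyz',o['tcp_rot']).as_matrix()
O=np.array([595.7,293.7,0]); yw=1.0
x=np.array([np.cos(yw),np.sin(yw),0]);y=np.array([-x[1],x[0],0])
f=o['tool_pos']+L*Rm[:,2]; b=-Rm[:,2]
print('foot wall', (f-O)@x,(f-O)@y,f[2],'lean',np.arctan2(b@x,b[2]),'side tilt',np.arctan2(b@y,b[2]),'closing yaw err', np.arctan2(Rm[:,1]@y,Rm[:,1]@x))
print('J',o['joint_positions'])
E
python3 pose.py 231
```

```text
tool_pos: [521.2, -81.6, 372.8]
tcp_rot: [-3.139, -0.002, 1.908]
contact_force: [1.2, 0.1, -2.8]
finger_force: 30.0
tool_pos: [525.2, 206.2, 372.7]
tcp_rot: [-3.139, -0.002, 2.388]
contact_force: [0.5, -0.3, -2.4]
finger_force: 30.0
time: 24.77
tool_pos: [528.2, 350.0, 369.5]
tcp_rot: [-2.831, -0.004, 2.572]
contact_force: [-0.2, 0.6, -4.9]
grip_width: 13.8
finger_force: 30.0
24.7667 [528.152 350.009 369.505] [-2.831 -0.004  2.572] [-0.174  0.646 -4.942] 13.798494332720866 29.98905837535858
foot wall -59.62642651442753 87.94833152213936 149.530852935908 lean 0.3102012286863609 side tilt -0.003112756157462551 closing yaw err 0.0024749592820114633
J [ 0.52   0.681  0.784 -0.15   1.951 -0.518]
```

```bash

python3 -m creep '0.002 0.007 -0.022 0 0 0 0;0 0 -0.022 0 0 0 0;0 0 -0.022 0 0 0 0;0 0 -0.022 0 0 0 0;0 0 -0.022 0 0 0 0;0 0 -0.02 0 0 0 0;0 0 0 0 0 0 0;0 0 0 0 0 0 0' 
python3 pose.py 231
python3 - <<'E'
from h import *
s=viewer.capture('side');t=viewer.capture('top')
a=cv2.resize(s[200:380,180:370],(0,0),fx=3.2,fy=3.2,interpolation=2)
save(a,'p1')
E
```

```text
time: 25.43
tool_pos: [529.6, 354.9, 243.6]
tcp_rot: [-2.841, -0.001, 2.57]
contact_force: [0.2, -0.1, -2.1]
grip_width: 14.0
finger_force: 30.0
25.4333 [529.636 354.933 243.556] [-2.841 -0.001  2.57 ] [ 0.214 -0.136 -2.119] 13.980199317673367 29.99036192893982
foot wall -52.624316437332546 89.06331863480143 22.933160408473498 lean 0.30086467091506264 side tilt -0.0017581327406634131 closing yaw err -0.0007821960529905404
J [ 0.524  0.731  1.023 -0.135  1.657 -0.469]
```

View pics/p1.png

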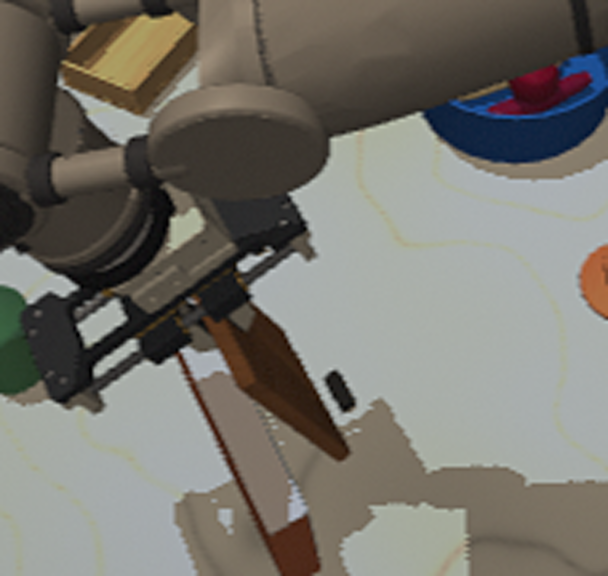

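The side view shows the board's foot going down between the upstand and the block at (340,390). I'll lower it gently.

```bash

python3 -m creep '0 0 -0.005 0 0 0 0;0 0 -0.004 0 0 0 0;0 0 -0.003 0 0 0 0;0 0 -0.003 0 0 0 0;0 0 -0.002 0 0 0 0;0 0 0 0 0 0 0;0 0 0 0 0 0 0;0 0 0 0 0 0 0' >/dev/null; python3 pose.py 231
python3 -m creep '0 0 -0.001 0 0 0 0;0 0 -0.001 0 0 0 0;0 0 -0.001 0 0 0 0;0 0 0 0 0 0 0;0 0 0 0 0 0 0' >/dev/null; python3 pose.py 231
```

```text
26.2 [530.18  355.599 227.767] [-2.842  0.     2.57 ] [-0.482  0.124 -2.934] 13.971970074693354 29.99043434858322
foot wall -51.531823007216865 88.51932980527819 7.069625680678882 lean 0.2997820500112334 side tilt 0.0002642322862113797 closing yaw err -0.0006502197737029718
J [ 0.525  0.743  1.043 -0.136  1.623 -0.464]
26.6167 [530.353 355.576 225.458] [-2.843  0.001  2.57 ] [0.504 0.647 3.627] 13.606013461005793 29.99921143054962
foot wall -51.2719964950648 88.19503055574248 4.703509620411438 lean 0.2989421441746011 side tilt 0.0010149164798192612 closing yaw err -0.000905025255616363
J [ 0.525  0.744  1.047 -0.136  1.617 -0.463]
```

```bash

python3 -m creep '-0.0011 -0.0017 0.001 0 0 0 0;-0.0011 -0.0017 0 0 0 0 0;-0.0011 -0.0017 0 0 0 0 0;-0.0011 -0.0017 0 0 0 0 0;0 0 0 0 0 0 0' | grep contact; python3 pose.py 233.5
python3 -m creep '-0.0005 -0.0008 0 0 0 0 0;0 0 0 0 0 0 0'|grep contact
python3 -m creep '-0.0005 -0.0008 0 0 0 0 0;0 0 0 0 0 0 0'|grep contact
python3 -m creep '-0.0005 -0.0008 0 0 0 0 0;0 0 0 0 0 0 0'|grep contact;python3 pose.py 233.5
```

```text
contact_force: [0.8, -0.3, -0.8]
27.0333 [525.439 348.252 225.559] [-2.841  0.     2.57 ] [ 0.771 -0.316 -0.771] 13.520910137737836 29.994882345199585
foot wall -61.26211254620057 88.59405323791133 2.5498959665808627 lean 0.3008962479988344 side tilt 1.5312484053630768e-05 closing yaw err -0.0007596959357510477
J [ 0.519  0.729  1.078 -0.138  1.604 -0.466]
contact_force: [0.5, -0.3, -0.4]
contact_force: [0.4, 1.2, -0.2]
contact_force: [1.2, 0.3, 0.4]
27.5333 [524.164 346.403 225.639] [-2.842  0.     2.57 ] [1.227 0.291 0.395] 13.95323626870039 29.990650713443756
foot wall -63.256735966010226 88.65247075885108 2.552138496408247 lean 0.299774668257054 side tilt 8.280471691144155e-05 closing yaw err -0.0006109802413313852
J [ 0.517  0.724  1.087 -0.138  1.598 -0.467]
```

```bash
for i in 1; do
python3 -m creep '-0.0005 -0.0008 0 0 0 0 0;0 0 0 0 0 0 0'|grep contact
python3 -m creep '-0.0005 -0.0008 0 0 0 0 0;0 0 0 0 0 0 0'|grep contact
python3 -m creep '-0.0005 -0.0008 0 0 0 0 0;0 0 0 0 0 0 0'|grep contact
done;python3 pose.py 233.5
```

```text
contact_force: [1.4, 1.2, -0.4]
contact_force: [1.1, 1.1, -0.0]
contact_force: [1.9, 3.0, 0.9]
28.0333 [522.928 344.362 225.891] [-2.843  0.001  2.57 ] [1.926 2.987 0.861] 13.795944382829349 30.00278949737549
foot wall -65.2761524566069 88.49841324295929 2.6920515851065545 lean 0.2981339770582349 side tilt 0.0004904854782435278 closing yaw err -0.000556708381121838
J [ 0.516  0.718  1.096 -0.138  1.592 -0.469]
```

```bash

python3 -m creep '0.0024 0.0037 -0.0012 -0.0168 0.0108 0 0;0.0024 0.0037 -0.0013 -0.0168 0.0108 0 0;0.0024 0.0037 -0.0014 -0.0168 0.0108 0 0;0.0024 0.0037 -0.0015 -0.0168 0.0108 0 0;0.0023 0.0036 -0.0016 -0.0168 0.0108 0 0;0.0023 0.0036 -0.0017 -0.0168 0.0108 0 0;0 0 0 0 0 0 0;0 0 0 0 0 0 0'|grep contact
python3 pose.py 233.5
```

```text
contact_force: [2.6, 1.8, -0.2]
28.7 [537.172 366.406 216.741] [-2.723  0.001  2.571] [ 2.631  1.841 -0.151] 13.664636714199588 29.999617338180542
foot wall -65.44607206233172 88.43158715362296 3.441533397415668 lean 0.41902051531297535 side tilt 0.00047272921605107196 closing yaw err -0.0003359989429261742
J [ 0.55   0.839  0.911 -0.182  1.769 -0.452]
```

```bash

python3 -m creep '0.0023 0.0035 -0.0018 -0.0168 0.0108 0 0;0 0 0 0 0 0 0;0 0 0 0 0 0 0'|grep contact
python3 -m creep '0.0011 0.0018 -0.0009 -0.0084 0.0054 0 0;0 0 0 0 0 0 0;0 0 0 0 0 0 0'|grep contact
python3 pose.py 233.5
```

```text
contact_force: [2.6, 3.1, -0.7]
contact_force: [2.4, 3.4, -0.6]
29.2 [540.459 371.409 214.171] [-2.692  0.     2.57 ] [ 2.37   3.418 -0.578] 14.091430618721441 30.01152902841568
foot wall -65.89612723480096 88.40628901982745 3.8558800884528353 lean 0.4494039225465883 side tilt 0.000304833791210179 closing yaw err -0.0006370912411092081
J [ 0.557  0.871  0.863 -0.193  1.815 -0.45 ]
```

```bash

python3 -m creep '0.0011 0.0018 -0.0009 -0.0084 0.0054 0 0;0 0 0 0 0 0 0;0 0 0 0 0 0 0'|grep contact
python3 -m creep '0.0011 0.0018 -0.001 -0.0084 0.0054 0 0;0 0 0 0 0 0 0;0 0 0 0 0 0 0'|grep contact
python3 pose.py 233.5
python3 - <<'E'
from h import *
s=viewer.capture('side')
save(cv2.resize(s[200:380,180:370],(0,0),fx=3.2,fy=3.2,interpolation=2),'p2')
E
```

```text
contact_force: [2.7, 3.7, -0.1]
contact_force: [3.5, 3.0, -0.0]
29.7 [542.656 375.074 212.21 ] [-2.671  0.001  2.57 ] [ 3.543  3.023 -0.038] 14.043054624325524 30.012885332107544
foot wall -65.95989901899092 88.53320917644866 4.04133961833756 lean 0.4701215436081405 side tilt 0.0003288813493324188 closing yaw err -0.000610504528766554
J [ 0.563  0.893  0.828 -0.201  1.846 -0.45 ]
```

View pics/p2.png

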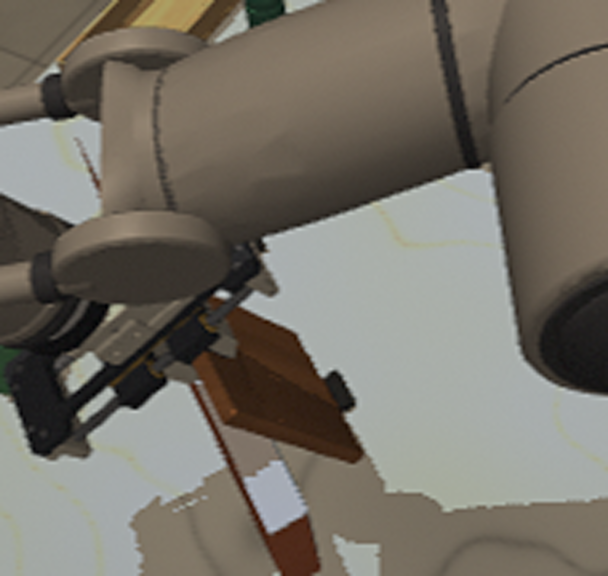

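```bash

python3 -m creep '0.0014 0.002 -0.001 -0.0084 0.0054 0 0;0 0 0 0 0 0 0;0 0 0 0 0 0 0'|grep contact
python3 -m creep '0.0014 0.002 -0.001 -0.0084 0.0054 0 0;0 0 0 0 0 0 0;0 0 0 0 0 0 0'|grep contact
python3 pose.py 233.5
```

```text
contact_force: [-1.6, -2.2, 2.5]
contact_force: [-6.1, -8.1, 5.9]
30.25 [544.194 377.125 211.008] [-2.645 -0.001  2.569] [-6.057 -8.056  5.897] 14.313373441109446 30.121757984161377
foot wall -68.96349239551473 88.80045896020688 5.7603774309916105 lean 0.4970185165982018 side tilt -0.001877275187960691 closing yaw err -0.0018219604117413557
J [ 0.566  0.916  0.793 -0.211  1.884 -0.451]
```

```bash

python3 -m creep '-0.0014 -0.002 0.001 0.0084 -0.0054 0 0;0 0 0 0 0 0 0;0 0 0 0 0 0 0'|grep contact
python3 -m creep '0 0 0 0 0 0 17;0 0 0 0 0 0 17;0 0 0 0 0 0 20;0 0 0 0 0 0 25;0 0 0 0 0 0 30'
python3 -m creep '0.0015 0.0024 0.0055 0 0 0 30;0.0031 0.0049 0.0111 0 0 0 30;0.0031 0.0049 0.0111 0 0 0 30;0.0031 0.0049 0.0111 0 0 0 30;0.0031 0.0049 0.0111 0 0 0 30;0.0031 0.0049 0.0111 0 0 0 30'
python3 -m creep '0 0 0.04 0.0842 -0.054 0 30;0 0 0.04 0.0842 -0.054 0 30;0 0 0.03 0.0842 -0.054 0 30;0 0 0.03 0.0842 -0.054 0 30;0 0 0.03 0.0505 -0.0324 0 30'|grep -E 'pos|rot'
```

```text
contact_force: [-1.7, -2.6, 4.3]
time: 30.92
tool_pos: [543.8, 377.0, 210.8]
tcp_rot: [-2.661, -0.0, 2.571]
contact_force: [1.0, 0.2, -0.0]
grip_width: 25.1
finger_force: 0.0
time: 31.42
tool_pos: [561.0, 404.2, 273.3]
tcp_rot: [-2.662, 0.0, 2.57]
contact_force: [-0.7, 0.7, -0.7]
grip_width: 27.3
finger_force: 0.0
tool_pos: [560.4, 403.4, 446.0]
tcp_rot: [-3.129, 0.001, 2.57]
```

```bash

python3 -m creep '0.0024 -0.0394 -0.005 0 0 -0.0573 50;0.0024 -0.0394 -0.005 0 0 -0.0573 50;0.0024 -0.0394 -0.005 0 0 -0.0573 50;0.0024 -0.0394 -0.005 0 0 -0.0573 50;0.0024 -0.0394 -0.005 0 0 -0.0573 50;0.0024 -0.0394 -0.005 0 0 -0.0573 50;0.0024 -0.0394 -0.005 0 0 -0.0573 50;0.0024 -0.0394 -0.005 0 0 -0.0573 50' | grep -E 'pos|rot|force'
python3 -m creep '0.0024 -0.0394 -0.005 0 0 -0.0573 50;0.0024 -0.0394 -0.005 0 0 -0.0573 50;0.0024 -0.0394 -0.005 0 0 -0.0573 50;0.0024 -0.0394 -0.005 0 0 -0.0573 50;0.0024 -0.0394 -0.005 0 0 -0.0573 50;0.0024 -0.0394 -0.005 0 0 -0.0573 50;0.0024 -0.0394 -0.005 0 0 -0.0573 50;0.0024 -0.0394 -0.005 0 0 -0.0573 50' | grep -E 'pos|rot|force'
python3 -m creep '0.0024 -0.0394 -0.005 0 0 -0.0573 50;0.0024 -0.0394 -0.005 0 0 -0.0573 50;0.0024 -0.0394 -0.005 0 0 -0.0573 50;0.0024 -0.0394 -0.005 0 0 -0.0573 50;0 0 0 0 0 0 50;0 0 0 0 0 0 50' 
python3 - <<'E'
from h import *
st();s=viewer.capture('side');t=viewer.capture('top');w=viewer.capture('wrist');print(viewer.camera_info('wrist'));save(s,'s9');save(t,'t9');save(w,'w9')
o=np.zeros((600,800,3),np.uint8)
a=cv2.resize(s[220:380,190:340],(0,0),fx=2.5,fy=2.5,interpolation=2); o[:400,:375]=a
b=cv2.resize(t[120:260,160:300],(0,0),fx=3,fy=3,interpolation=2)[:400,:420]; o[:400,378:798]=b
o[400:600,:640]=w[100:300]; save(o,'m2')
E
```

```text
tool_pos: [579.9, 86.8, 402.9]
tcp_rot: [-3.123, 0.0, 2.109]
contact_force: [1.0, 0.6, -0.0]
finger_force: 0.0
tool_pos: [599.2, -228.6, 362.7]
tcp_rot: [-3.122, 0.0, 1.651]
contact_force: [2.0, -1.0, -0.3]
finger_force: 0.0
time: 33.67
tool_pos: [608.3, -386.8, 340.3]
tcp_rot: [-3.12, -0.001, 1.421]
contact_force: [0.1, 0.3, 0.1]
grip_width: 46.1
finger_force: 0.0
33.6667 [ 608.259 -386.763  340.273] [-3.12  -0.001  1.421] [0.101 0.259 0.132] 46.066368485209715 0.0
{'fx': 351.564579075208, 'fy': 351.564579075208, 'cx': 321.5298980394955, 'cy': 201.81732711502892, 'origin': array([ 619.831, -315.586,  437.251]), 'rotation': array([-0.26 ,  0.019, -0.145])}
```

View pics/m2.png

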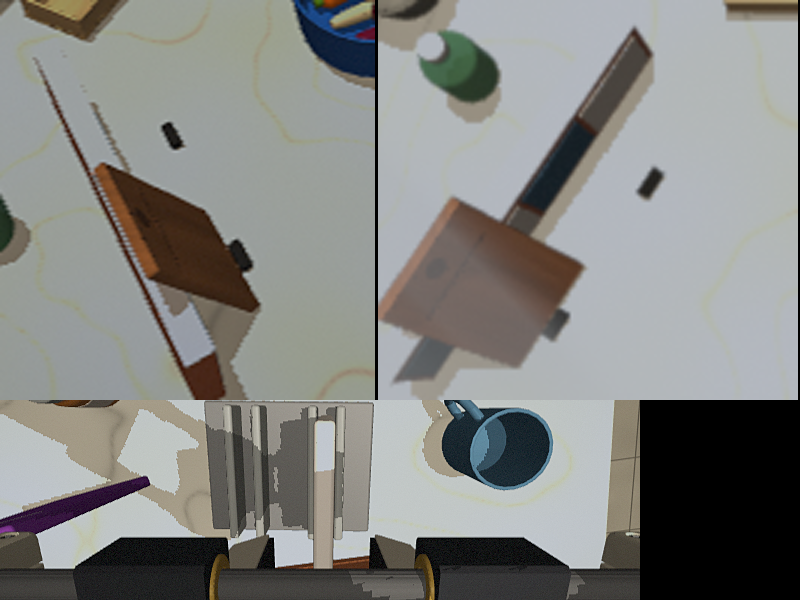

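Wood board leans well: its foot's midpoint (551,316 in the crop) sits at the block (557,322). The wrist view has the white board's top edge at column ≈324, between the fingers.

```bash
python3 -m creep '0 0 0 -0.0032 -0.0214 0 50;0 0 0 0 0 0 50' | grep -E pos\|rot; python3 - <<'E'
from h import *
c={'fx':351.5646,'fy':351.5646,'cx':321.53,'cy':201.817,'origin':np.array([619.831,-315.586,437.251]),'rotation':np.array([-.26,.019,-.145])}
a,b=p2w('',325,122,210,c),p2w('',323,260,210,c)
print(a,b,np.arctan2(*(a-b)[[1,0]]), 'mid', a+(b-a)/np.linalg.norm(b-a)*65)
E
```

```text
tool_pos: [609.3, -382.5, 344.0]
tcp_rot: [3.137, 0.001, 1.427]
[ 616.51697272 -323.54606308  210.        ] [ 601.75272682 -416.62304549  210.        ] 1.4134829777872129 mid [ 606.33372825 -387.74342698  210.        ]
```

```bash
python3 -m creep '0 0 0 0 0 0 50;0 0 0 0 0 0 50;0 0 0 0 0 0 50' | grep -E pos\|rot
```

```text
tool_pos: [609.1, -383.6, 342.9]
tcp_rot: [3.139, 0.0, 1.425]
```

```bash

python3 -m creep '-0.0015 -0.003 -0.021 0 0 0 50;0 0 -0.02 0 0 0 50;0 0 -0.02 0 0 0 50;0 0 -0.02 0 0 0 50;0 0 -0.02 0 0 0 50;0 0 0 0 0 0 50;0 0 0 0 0 0 50;0 0 0 0 0 0 0'
python3 -m creep '0 0 0 0 0 0 0;0 0 0 0 0 0 0;0 0 0 0 0 0 0;0 0 0 0 0 0 0'
python3 -m creep '0 0 0.01 0 0 0 0;0 0 0.01 0 0 0 0;0 0 0.015 0 0 0 0;0 0 0.015 0 0 0 0;0 0 0.02 0 0 0 0;0 0 0.02 0 0 0 0;0 0 0.025 0 0 0 0;0 0 0.02 0 0 0 0'
```

```text
time: 34.9
tool_pos: [607.9, -387.5, 242.9]
tcp_rot: [3.138, 0.001, 1.424]
contact_force: [-0.1, -0.6, 1.1]
grip_width: 42.5
finger_force: 0.0
time: 35.23
tool_pos: [607.6, -387.3, 242.1]
tcp_rot: [3.139, 0.0, 1.424]
contact_force: [-0.4, -0.4, -0.5]
grip_width: 17.0
finger_force: 0.0
time: 35.9
tool_pos: [607.2, -387.1, 379.2]
tcp_rot: [3.138, 0.001, 1.424]
contact_force: [-0.2, 0.1, -3.2]
grip_width: 14.0
finger_force: 30.0
```

```bash

python3 -m creep '0.004 0.0358 0 0 0 0.07 0;0.004 0.0358 0 0 0 0.07 0;0.004 0.0358 0 0 0 0.07 0;0.004 0.0358 0 0 0 0.07 0;0.004 0.0358 0 0 0 0.07 0;0.004 0.0358 0 0 0 0.07 0;0.004 0.0358 0 0 0 0.07 0;0.004 0.0358 0 0 0 0.07 0' | grep -E 'pos|rot|force'
python3 -m creep '0.004 0.0358 0 0 0 0.07 0;0.004 0.0358 0 0 0 0.07 0;0.004 0.0358 0 0 0 0.07 0;0.004 0.0358 0 0 0 0.07 0;0.004 0.0358 0 0 0 0.07 0;0.004 0.0358 0 0 0 0.07 0;0.004 0.0358 0 0 0 0.027 0;0.004 0.0358 0 0 0 0 0' | grep -E 'pos|rot|force'
python3 -m creep '0.004 0.0358 0 0 0 0 0;0.004 0.0358 0 0 0 0 0;0 0 0 -0.0842 0.054 0 0;0 0 0 -0.0842 0.054 0 0;0 0 0 -0.0842 0.054 0 0;0 0 0 0 0 0 0;0 0 0 0 0 0 0' 
python3 pose.py 238
```

```text
tool_pos: [639.2, -99.1, 377.5]
tcp_rot: [3.139, 0.0, 1.988]
contact_force: [0.6, 0.2, -2.5]
finger_force: 30.0
tool_pos: [671.2, 187.3, 377.5]
tcp_rot: [3.139, 0.0, 2.433]
contact_force: [0.2, 1.0, -2.8]
finger_force: 30.0
time: 37.82
tool_pos: [680.6, 258.4, 372.6]
tcp_rot: [-2.846, 0.039, 2.439]
contact_force: [1.7, -0.6, -3.1]
grip_width: 13.7
finger_force: 30.0
37.8167 [680.617 258.446 372.563] [-2.846  0.039  2.439] [ 1.694 -0.644 -3.11 ] 13.684605179134998 29.99424397945404
foot wall -53.61204240286944 -90.22207915694594 145.0367218423875 lean 0.29777551838147415 side tilt -0.001235387904473423 closing yaw err -0.14362927630520814
J [ 0.322  0.97   0.201 -0.228  2.193 -0.653]
```

```bash

python3 -m creep '0 0 0 0.011 0.0171 0.066 0;0 0 0 0.011 0.0171 0.066 0;0 0 0 0 0 0 0;0 0 0 0 0 0 0' >/dev/null
python3 pose.py 238
```

```text
38.15 [678.994 256.095 379.012] [-2.848  0.003  2.567] [ 1.205  0.467 -3.007] 13.731602410595938 29.993846118450165
foot wall -55.56907039922276 -90.8426509699146 151.21304817900437 lean 0.29382964869345257 side tilt 0.001909865456426073 closing yaw err -0.005039888071649742
J [ 0.319  0.96   0.205 -0.228  2.195 -0.79 ]
```

```bash

python3 -m creep '0 0 -0.022 0 0 0.004 0;0 0 -0.022 0 0 0 0;0 0 -0.022 0 0 0 0;0 0 -0.022 0 0 0 0;0 0 -0.022 0 0 0 0;0 0 -0.022 0 0 0 0;0 0 0 0 0 0 0;0 0 0 0 0 0 0' >/dev/null
python3 pose.py 238
python3 - <<'E'
from h import *
s=viewer.capture('side')
save(cv2.resize(s[180:360,170:360],(0,0),fx=3.2,fy=3.2,interpolation=2),'p3')
E
```

```text
38.8167 [678.832 256.538 244.646] [-2.843 -0.     2.571] [ 0.244 -0.26  -3.061] 13.559686271969811 29.994256496429443
foot wall -56.329455027829624 -90.06172015509412 17.165397956008178 lean 0.29842559193697327 side tilt 0.0001305268975844517 closing yaw err 0.0006637525826724747
J [ 0.32   0.92   0.642 -0.191  1.81  -0.704]
```

View pics/p3.png

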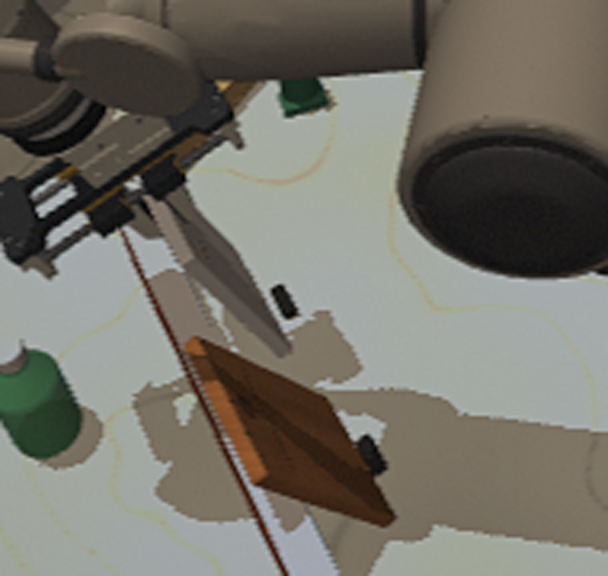

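The white board hangs between the upstand and the first block (285,300), and the wooden board is standing well. I'll lower until it touches.

```bash

python3 -m creep '0 0 -0.004 0 0 0 0;0 0 -0.003 0 0 0 0;0 0 -0.002 0 0 0 0;0 0 -0.001 0 0 0 0;0 0 0 0 0 0 0;0 0 0 0 0 0 0'|grep contact
python3 -m creep '0 0 -0.0015 0 0 0 0;0 0 0 0 0 0 0;0 0 0 0 0 0 0'|grep contact
python3 -m creep '0 0 -0.0015 0 0 0 0;0 0 0 0 0 0 0;0 0 0 0 0 0 0'|grep contact
python3 -m creep '0 0 -0.0015 0 0 0 0;0 0 0 0 0 0 0;0 0 0 0 0 0 0'|grep contact
python3 pose.py 238
```

```text
contact_force: [0.5, -1.9, -2.7]
contact_force: [0.7, -0.1, -3.2]
contact_force: [0.6, 0.1, -2.6]
contact_force: [0.1, -0.3, -2.6]
40.1167 [679.37  257.153 229.695] [-2.843  0.     2.573] [ 0.065 -0.264 -2.639] 14.033435447529039 29.99429851770401
foot wall -55.465590622034135 -90.44273852703589 2.197685684942627 lean 0.2981787300756443 side tilt 0.0012769158079206807 closing yaw err 0.0025599729355752243
J [ 0.321  0.927  0.667 -0.191  1.777 -0.699]
```

```bash

python3 -m creep '0 0 -0.0015 0 0 0 0;0 0 0 0 0 0 0;0 0 0 0 0 0 0'|grep contact
python3 -m creep '0 0 -0.0015 0 0 0 0;0 0 0 0 0 0 0;0 0 0 0 0 0 0'|grep contact
python3 -m creep '0 0 -0.001 0 0 0 0;0 0 0 0 0 0 0;0 0 0 0 0 0 0'|grep contact
python3 pose.py 234
```

```text
contact_force: [0.4, -0.1, -2.5]
contact_force: [0.9, -0.6, -1.5]
contact_force: [1.0, 0.6, 3.6]
40.8667 [679.6  257.15 226.75] [-2.845  0.002  2.573] [0.992 0.633 3.586] 13.443005507004486 30.00018149614334
foot wall -53.91265234344867 -90.91576034063883 2.997852857203469 lean 0.2970330641620694 side tilt 0.0025386400749386685 closing yaw err 0.0021529889336048547
J [ 0.321  0.928  0.673 -0.191  1.769 -0.697]
```

```bash

python3 -m creep '-0.0012 -0.0016 0.001 0 0 0 0;-0.0011 -0.0017 0 0 0 0 0;-0.0011 -0.0017 0 0 0 0 0;-0.0011 -0.0017 0 0 0 0 0;0 0 0 0 0 0 0;0 0 0 0 0 0 0' | grep contact; 
python3 -m creep '-0.0005 -0.0008 0 0 0 0 0;0 0 0 0 0 0 0'|grep contact
python3 -m creep '-0.0005 -0.0008 0 0 0 0 0;0 0 0 0 0 0 0'|grep contact
python3 -m creep '-0.0005 -0.0008 0 0 0 0 0;0 0 0 0 0 0 0'|grep contact;python3 pose.py 234.7
```

```text
contact_force: [0.4, -1.3, -0.6]
contact_force: [1.6, -0.3, 0.5]
contact_force: [1.1, 0.9, 1.2]
contact_force: [2.8, 1.4, 1.1]
41.8667 [673.518 248.354 227.025] [-2.845  0.001  2.574] [2.756 1.425 1.065] 13.680061281214954 29.99833434820175
foot wall -64.74611614157794 -90.37769190768242 2.584814662386094 lean 0.29677129114786643 side tilt 0.0017605975192639559 closing yaw err 0.0027655980559390036
J [ 0.313  0.904  0.723 -0.191  1.743 -0.702]
```

```bash

python3 -m creep '0.0022 0.0034 -0.0012 -0.0168 0.0108 0 0;0.0024 0.0037 -0.0013 -0.0168 0.0108 0 0;0.0024 0.0037 -0.0014 -0.0168 0.0108 0 0;0.0024 0.0037 -0.0015 -0.0168 0.0108 0 0;0.0023 0.0036 -0.0016 -0.0168 0.0108 0 0;0.0023 0.0036 -0.0017 -0.0168 0.0108 0 0;0 0 0 0 0 0 0;0 0 0 0 0 0 0'|grep contact
python3 -m creep '0.0023 0.0035 -0.0018 -0.0168 0.0108 0 0;0 0 0 0 0 0 0;0 0 0 0 0 0 0'|grep contact
python3 -m creep '0.0011 0.0018 -0.0009 -0.0084 0.0054 0 0;0 0 0 0 0 0 0;0 0 0 0 0 0 0'|grep contact
python3 pose.py 234.7
```

```text
contact_force: [2.3, 1.5, 1.7]
contact_force: [3.0, 2.0, 1.1]
contact_force: [3.0, 2.8, 0.5]
43.0333 [690.888 275.192 215.342] [-2.695  0.     2.574] [2.961 2.849 0.452] 13.724053463810911 30.006583034992218
foot wall -65.55619718064283 -90.43612462610962 3.682901770931238 lean 0.44681497133181775 side tilt 0.0015985227584612229 closing yaw err 0.002976643892942228
J [ 0.364  1.091  0.394 -0.289  2.008 -0.715]
```

```bash

python3 -m creep '0.0012 0.0018 -0.0009 -0.0084 0.0054 0 0;0 0 0 0 0 0 0;0 0 0 0 0 0 0'|grep contact
python3 -m creep '0.0012 0.0018 -0.0009 -0.0084 0.0054 0 0;0 0 0 0 0 0 0;0 0 0 0 0 0 0'|grep contact
python3 -m creep '0.0013 0.0019 -0.001 -0.0084 0.0054 0 0;0 0 0 0 0 0 0;0 0 0 0 0 0 0'|grep contact
python3 pose.py 234.7
```

```text
contact_force: [3.0, 2.4, -0.2]
contact_force: [2.5, 2.4, -1.8]
contact_force: [-1.0, -0.9, 0.5]
43.7833 [694.245 280.195 212.769] [-2.663 -0.     2.573] [-0.988 -0.888  0.547] 13.68041071391451 30.02363294363022
foot wall -66.22268291726893 -90.33445252815511 4.4471724400910375 lean 0.4786701023142775 side tilt 0.0005504377238700942 closing yaw err 0.002255671772008697
J [ 0.373  1.142  0.298 -0.315  2.078 -0.73 ]
```

```bash

python3 -m creep '0 0 0 0 0 0 18;0 0 0 0 0 0 20;0 0 0 0 0 0 25;0 0 0 0 0 0 45;0 0 0 0 0 0 60;0 0 0 0 0 0 60;0 0 0 0 0 0 60'
python3 -m creep '0.0006 0.0008 0.005 0 0 0 60;0.001 0.0016 0.008 0 0 0 60;0.001 0.0016 0.01 0 0 0 60;0.001 0.0016 0.01 0 0 0 60;0.001 0.0016 0.01 0 0 0 60;0 0 0.01 0 0 0 60;0 0 0.01 0 0 0 60'
python3 -c "
from h import *
print(st()['joint_positions'])"
```

```text
time: 44.37
tool_pos: [694.5, 280.5, 212.6]
tcp_rot: [-2.664, 0.0, 2.574]
contact_force: [0.1, 0.5, 0.3]
grip_width: 45.5
finger_force: 0.0
time: 44.95
tool_pos: [692.7, 284.6, 273.4]
tcp_rot: [-2.667, 0.002, 2.575]
contact_force: [-0.2, -0.7, 0.2]
grip_width: 55.1
finger_force: 0.0
44.95 [692.739 284.62  273.399] [-2.667  0.002  2.575] [-0.152 -0.733  0.176] 55.069217668711815 0.0
[ 0.379  1.187  0.037 -0.362  2.278 -0.812]
```

```bash

python3 -m creep '-0.006 -0.009 0 0.0421 -0.027 0 60;-0.006 -0.009 0.003 0.0842 -0.054 0 60;-0.006 -0.009 0.01 0.0842 -0.054 0 60;-0.006 -0.009 0.01 0.0842 -0.054 0 60;-0.006 -0.009 0.02 0.0842 -0.054 0 60;-0.01 -0.015 0.02 0 0 0 60;-0.02 -0.03 0 0 0 0 60;-0.02 -0.03 0 0 0 0 60'
python3 -m creep '-0.01 -0.04 0 0 0 0 60;-0.01 -0.04 0 0 0 0 60;-0.01 -0.04 0 0 0 0 60;-0.01 -0.04 0 0 0 0 60;-0.01 -0.04 0 0 0 0 60;-0.01 -0.04 0 0 0 0 60;-0.01 -0.04 0 0 0 0 60;0 0 0 0 0 0 60'
python3 - <<'E'
from h import *
print(st()['joint_positions']);s=viewer.capture('side');t=viewer.capture('top');save(s,'s10');save(t,'t10')
o=np.zeros((600,800,3),np.uint8)
o[:480,:420]=cv2.resize(s[220:380,190:330],(0,0),fx=3,fy=3,interpolation=2)
b=cv2.resize(t[120:260,165:290],(0,0),fx=3,fy=3,interpolation=2); o[:420,425:800]=b; save(o,'m3')
E
```

```text
time: 45.62
tool_pos: [618.5, 168.4, 340.6]
tcp_rot: [-3.084, 0.013, 2.577]
contact_force: [0.4, -1.4, -0.4]
grip_width: 55.3
finger_force: 0.0
time: 46.28
tool_pos: [547.5, -117.6, 338.9]
tcp_rot: [-3.076, 0.012, 2.57]
contact_force: [0.3, 0.4, -0.6]
grip_width: 55.1
finger_force: 0.0
46.2833 [ 547.491 -117.589  338.861] [-3.076  0.012  2.57 ] [ 0.305  0.364 -0.553] 55.05966354007783 0.0
[-0.318  0.383  1.335 -0.067  1.429 -1.308]
```

View pics/m3.png

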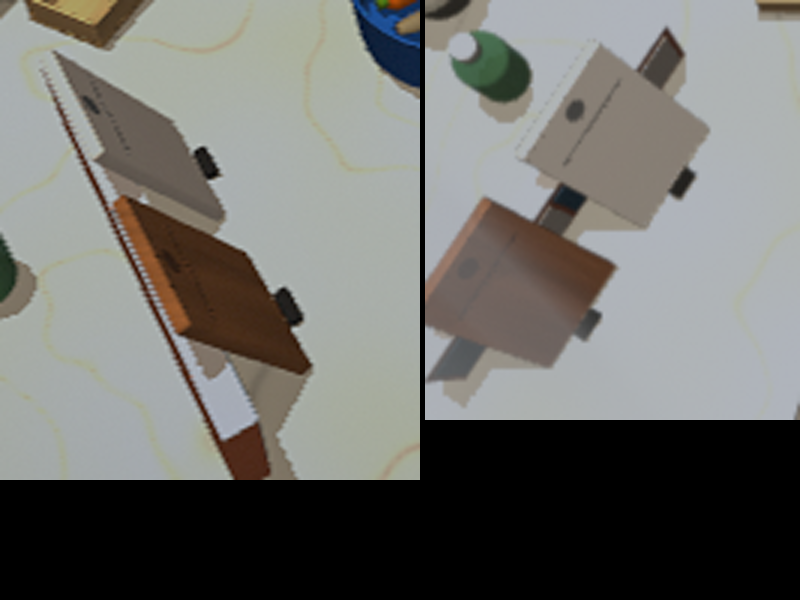

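Both boards lean hole end up. Their foot edges, with midpoints (583,316) and (677,177) in the crop, touch the blocks and are centred to about 3 mm. Nothing else has moved, so I'll hand in.

```bash
python3 -c "
from plant import order
print(order.close_job())"
```

```text
the job is handed in; nothing more can be done
None
```

The job is handed in at about 46 s: all five vegetables are in the bowl, and both boards lean hole end up against the upstand at their stop blocks, centred to about 3 mm; one risk is that joint 3 briefly read 0.037, just under its 0.04 limit, as the arm withdrew from the white board.

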